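# Change the tool holder on the sine plate

## Task

Change the tool holder on the tilted sine plate: take off the finished one and lay it level across both blades of the raised blue rest, by its shank and about centred, either way round. Load the new one from the worktop on the slope in the same position: flat on the plate, its plain back side pushed home against the two low red pins and its plain end home against the red end block, insert pointing away from the block. Do not drop either holder, and leave the oil bottle, stepped shaft, tape measure and screwdriver where they are.

Things in the scene. Friction and masses are not known exactly. Their poses are not given: they have to be found in the camera images.
- finished_holder: Black turning tool holder, 133 x 21 x 20 mm, 0.16-0.32 kg. Origin on the underside below the outline's centre; lying flat z is up. Shank x -5 to +11, y -39 to +66, z 0 to 16 mm; grip across 16 mm. Plain butt end y = +66, straight back side at x = +11; head with gold insert at y -36 to -66, insert on the -x side, head's underside 2 mm up. Finished one: starts on the sine plate, near the stops.
- new_holder: Black turning tool holder, 133 x 21 x 20 mm, 0.16-0.32 kg. Origin on the underside below the outline's centre; lying flat z is up. Shank x -5 to +11, y -39 to +66, z 0 to 16 mm; grip across 16 mm. Plain butt end y = +66, straight back side at x = +11; head with gold insert at y -36 to -66, insert on the -x side, head's underside 2 mm up. New one: starts flat on the worktop, yaw 1.6 to 4.6.
- finished_holder_mid (a point): Centre of the finished holder's shank, on its underside: (3, 13.5, 0) mm in the holder's frame.
- new_holder_butt (a point): Corner of the new holder's back side and butt end, on the underside: (11, 66, 0) mm in the holder's frame.
- new_holder_heel (a point): Front end of the new holder's straight back side, on the underside: (11, -36, 0) mm in the holder's frame.
- sine_base: Fixed steel base of the sine plate, 110 x 150 x 16 mm; origin: centre of its underside, on the worktop; its x points to the high side of the slope, roughly away from the robot; yaw varies.
- sine_plate: Bare grey metal plate tilted 20 degrees, fixed on the base. Origin on its top surface in the corner of the stops, 50 mm above the worktop. x runs up the slope, y along it to the left (seen from the low side), z square off the surface. Plate: x -20 to +76, y -25 to +140 mm. A released holder stays put by friction and does not slide home by itself.
- pin_gap (a point): Middle of the gap between the two low red pins, at (0, 52.5, 0) mm in the plate's frame. The pins, 10 mm thick and 10 high, stand at x = -5, y = 15 and 90: their faces lie on x = 0, a finger fits between them. A holder seated home has its origin at (11, 66, 0), turned half a turn about z: its +x points down the slope, its +y to the end block.
- end_stop (a point): Middle of the red end block's face, at (10, 0, 5) mm in the plate's frame; the face lies on y = 0, x 0 to 20, and looks to +y; the block is 11 mm high.
- tool_rest: Fixed rest: grey base 60 x 112 x 8 mm, two blue upright blades. Origin: centre of its underside. The blades are 6 mm thick, at y = -33 and +33 mm (so 60 mm free between them), their flat tops 70 mm above the worktop and 36 mm wide in x; 6 mm lips at each end of a top, to 76 mm. A holder laid across both lies along the rest's y.
- oil_bottle: Oil bottle, cream with a red spout, 53 mm wide, 152 high, standing; leave alone. Origin: underside centre.
- shaft_step: Stepped steel shaft 28 mm wide, 81 high, standing behind the sine plate (its high side); leave alone. Origin: underside centre.
- tape_measure: Yellow tape measure 60 x 84 x 35 mm lying behind the rest; leave alone. Origin: underside centre.
- screwdriver: Screwdriver with a dark handle, 195 mm long, 24 high, lying on the robot's side of the work; leave alone. Origin: underside centre.

How it is judged:
By the outcome, as a careful person would: the job done as asked, in the order asked, and still so for the second after the job is handed in, with the robot touching nothing.
It also fails if it takes over 64 s, if anything falls off the work surface, if the arm or the gripper's body presses on something with over 40 N, if the wrist force passes 120 N, or if a joint passes its speed limit or range.

## Robot

A 6-joint arm with a two-finger parallel gripper is mounted at the origin on a cart in front of the work surface, level with it; the furniture and walls round the work are solid. World frame = base frame: x ahead of the robot, y to its left, z up, the work surface at z = 0. Lengths are in m, angles in degrees, forces in N, time in s.
With the tool pointing down it reaches from about 0.4 to 0.825 m from the base axis. Payload 7 kg.
Tool frame: the origin (TCP) lies between the finger pads; the fingertips stand 25 mm ahead of it and the grasp point (between the pads) lies 6 mm ahead of it; z points along the fingers, y is the line along which they close (so a half turn about z gives the same grasp; the last joint's range is limited). The gripper opens to 88 mm and grips with 3 to 60 N. Pads are 19 mm wide; open, the fingers measure 130 mm over their backs; the gripper's body (78 mm by 193 mm) begins 47 mm behind the grasp point.
Start: joints at [-55.743, 20.546, 0.682, 0, -70.136, -16.507], TCP at [0.206, -0.643, 0.252] pointing down, gripper open.
Joint ranges: [-176.03, 176.03], [-82.01, 121.73], [-58.28, 71.71], [-173.87, 95.51], [-174.79, -0.11], [-173.66, 173.66]. Speed limits (degrees/s): [136.94, 136.94, 172.46, 180, 180, 180].

## Interface

Orientations are given as [roll, pitch, yaw] about the fixed x, y, z axes, in that order (R = Rz(yaw) Ry(pitch) Rx(roll)).
In Python, from plant import ctrl gives the robot as it stands.
- The arm moves only by the tool drive_effector, called as name(argument=value, ...) on one line, values as JSON. Schema: {"type":"object","properties":{"segments":{"type":"array","items":{"type":"array","items":{"type":"array","items":{"type":"number"},"minItems":5,"maxItems":5},"minItems":1,"maxItems":8},"minItems":1,"maxItems":1},"only":{"type":"string"},"quiet":{"type":"boolean"},"lines":{"type":"string"}},"required":["segments"],"additionalProperties":false}. segments is a list that holds a single list of rows (three levels of brackets), with 1 to 8 rows, each of 5 numbers: dx, dy, dz in units of 100 mm, then a turn about the tool's z in units of 4 degrees, then the finger opening in m; each row is the pose to reach, as a shift and turn from the pose commanded when the call began, along the tool's axes at that moment; what a row does not reach only later rows make up. A row lasts 1/8 s, in which the tool goes at most 0.0625 m and 10.7 degrees, less where a joint would pass 70% of its speed; a pose out of reach is approached as far as the arm can. The fingers move at their own pace and stop on an object; the grip force is fixed at half the most. Time passes only in rows, so rows that do not move let the fingers close. The tool returns the time, the measured TCP pose, the force, the opening and the grip force at its end. only (a regular expression) keeps the lines of the reply that match it, lines (a string "A,B") keeps lines A to B, and quiet returns only ok. Input that does not fit is refused with a message, and nothing moves.
- ctrl.get_obs(): the state, without advancing time (a new reading comes with each control period).
- ctrl.snapshot(name): name is "side" or "top" or "wrist"; returns a dict with "frame" (400x640x3 uint8, red, green, blue), "z_map" (400x640 float32, m along the optical axis (not along the pixel's ray), 0 where there is no reading), "fovy" (degrees; the focal length in pixels is half the picture's height over the tangent of half this angle, whatever the lens; pixels are square), "cx", "cy" (the principal point, pixels), "k1" (the pictures are not rectified: a ray, as slopes to the right and down, at radius r is drawn at 1 + k1 r^2 times it, then the intrinsics apply), "R" (3x3) and "t" (3): a world point X has camera coordinates R X + t; the wrist camera has in their place "T_tool_cam" (4x4, takes a point from camera to tool coordinates, whose origin is the TCP and whose axes are the flange's). Camera axes: x right, y down, z forward; pixel columns grow to the right and rows downward; lengths in m; the calibration is good to about 2 mm. A picture is of the moment at which its call begins: read the wrist's pose just before it.
- ctrl.close_job(): hands the job in; it is judged then, once.
The state is a dict: "clock": time; "joint_pos": joint angles; "qvel": joint speeds; "tau": joint torques, N m; "tool_pos": TCP position; "orientation": TCP orientation; "force": force on the tool from outside, world axes, zero at the start; "moment": the same for the moment, N m; "opening": finger opening in m; "gripper_force": force on a finger pad.
Only numpy, scipy, OpenCV 4.12 (cv2) and the standard library are available. Lean on these libraries where they do the work, as an engineer would, in place of code of your own. Each camera call takes 0.05 s, during which the arm holds its last target. There are 200 camera calls.

## Working session

There is one attempt and no reset: what is moved stays moved. The work goes in short steps, Python scripts to look and compute and a tool call to move; the robot and the scene stay as the last step left them, time stands still between calls to the robot, and variables do not carry over. Pictures are saved under pics/ and viewed, at most 10 in all, crops included, and the job is handed in when it is done.

```bash
ls; mkdir -p pics; python3 - <<'E'
from plant import ctrl
import cv2,numpy as np
for n in ["top","side"]:
    s=ctrl.snapshot(n); np.savez(f"pics/{n}0.npz",**s)
    cv2.imwrite(f"pics/{n}0.png",s["frame"][:,:,::-1]); print(n,s["fovy"],s["cx"],s["cy"],s["k1"],s["R"],s["t"])
o=ctrl.get_obs();print(o)
E
```

```text
pics
plant.py
top 52.33651527581685 324.06078633736394 200.39482985786904 -0.014113861117868373 [[ 0.0159568  -0.99908625 -0.03964896]
 [-0.99563655 -0.01223038 -0.092511  ]
 [ 0.09194155  0.04095213 -0.99492194]] [0.08963785 0.52632159 0.88980601]
side 57.625614791700464 319.8480459210413 196.40492338022864 0.024578013175935675 [[ 0.99959387 -0.02788248  0.00588688]
 [-0.00796093 -0.47157535 -0.88178984]
 [ 0.02736259  0.88138485 -0.4716058 ]] [-0.51498362  0.097274    0.78108641]
{'clock': 0.1, 'joint_pos': array([-5.57421786e+01,  2.05879085e+01,  6.38459516e-01, -1.78604128e-02,
       -7.01358589e+01, -1.65065431e+01]), 'qvel': array([ 0.05223862,  0.04367057,  0.1545671 ,  0.11385618,  0.07422702,
       -0.01637153]), 'tau': array([-2.06550460e-03, -5.84163165e+01,  2.93748361e+01,  7.01521039e+00,
        1.02752171e-02, -6.54137557e-05]), 'tool_pos': array([ 0.20564673, -0.64248491,  0.25070516]), 'orientation': array([ 1.79913437e+02, -8.14155618e-03, -1.62254797e+02]), 'force': array([ 0.10772977, -0.3097881 , -0.23582222]), 'moment': array([ 0.07118655,  0.0314823 , -0.00467384]), 'gripper_force': 0.0, 'opening': 0.08761702238784295}
```
View pics/top0.png

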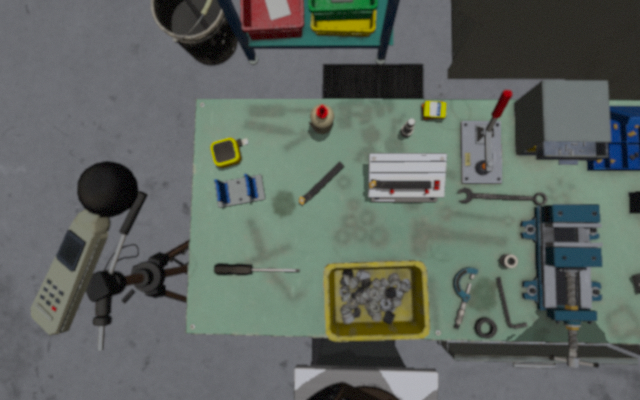

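View pics/side0.png

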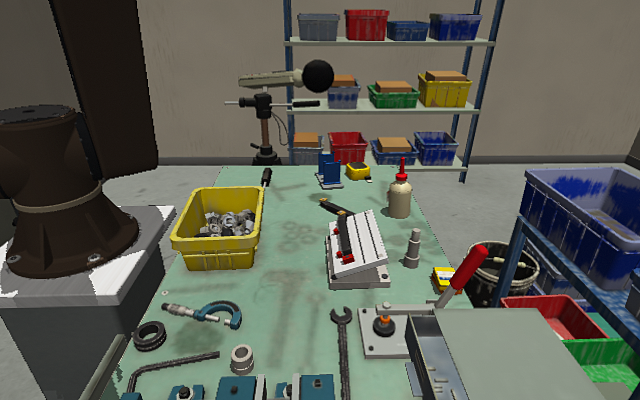

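The top view shows the plate at about (407,178), with the finished holder on it: gold at (372,183), end block at (440,183). The new holder runs from gold at (302,202) to its butt at (342,164). The rest is at (240,190), the bottle at (321,118), the shaft at (407,128) and the tape at (226,152). The side view agrees.

```bash
cat > h.py <<'E'
import numpy as np,cv2
from scipy.spatial.transform import Rotation as Ro
def pose(o):
    T=np.eye(4);T[:3,:3]=Ro.from_euler('xyz',o["orientation"],degrees=True).as_matrix();T[:3,3]=o["tool_pos"];return T
def cam2world(s,T=None):
    if "R" in s: 
        M=np.eye(4);M[:3,:3]=s["R"].T;M[:3,3]=-s["R"].T@s["t"];return M
    return T@s["T_tool_cam"]
def f(s): return 200/np.tan(np.radians(float(s["fovy"]))/2)
def slopes(s,px):
    px=np.atleast_2d(np.asarray(px,float));K=np.array([[f(s),0,s["cx"]],[0,f(s),s["cy"]],[0,0,1.]])
    return cv2.undistortPoints(px[:,None],K,np.array([s["k1"],0,0,0.]))[:,0]
def rays(s,px,T=None):
    M=cam2world(s,T);d=slopes(s,px);d=np.c_[d,np.ones(len(d))]@M[:3,:3].T
    return M[:3,3],d
def onz(s,px,z,T=None):
    c,d=rays(s,px,T);return c+d*((z-c[2])/d[:,2])[:,None]
def onplane(s,px,p,n,T=None):
    c,d=rays(s,px,T);return c+d*(((p-c)@n)/(d@n))[:,None]
def cloud(s,T=None):
    v,u=np.mgrid[0:400,0:640];c,d=rays(s,np.c_[u.ravel(),v.ravel()],T)
    return (c+d*s["z_map"].reshape(-1,1)).reshape(400,640,3)
def snap(ctrl,name):
    T=pose(ctrl.get_obs());s=ctrl.snapshot(name);s["T"]=T;return s
E
python3 - <<'E'
from h import *
s=dict(np.load("pics/top0.npz"));C=cloud(s)
np.set_printoptions(precision=3,suppress=True)
for n,p in dict(plate=(407,170),fin=(400,183),gold=(373,184),block=(437,184),newg=(303,202),newb=(341,165),bladeL=(222,190),bladeR=(255,186),bottle=(321,112),shaft=(408,122),bench=(300,250)).items():
    print(n,C[p[1],p[0]],onz(s,p,0.0)[0])
E
```

```text
plate [ 0.59  -0.082  0.064] [ 0.6   -0.093  0.   ]
fin [ 0.56  -0.066  0.071] [ 0.57  -0.077  0.   ]
gold [ 0.557 -0.009  0.073] [ 0.567 -0.015  0.   ]
block [ 0.559 -0.146  0.066] [ 0.568 -0.161  0.   ]
newg [0.521 0.145 0.019] [0.523 0.147 0.   ]
newb [0.608 0.06  0.018] [0.611 0.06  0.   ]
bladeL [0.543 0.324 0.048] [0.549 0.338 0.   ]
bladeR [0.558 0.257 0.014] [0.559 0.26  0.   ]
bottle [0.699 0.102 0.12 ] [0.737 0.109 0.   ]
shaft [ 0.69  -0.082  0.082] [ 0.714 -0.096  0.   ]
bench [0.412 0.151 0.001] [0.412 0.152 0.   ]
```

```bash
cat > go.py <<'E'
import sys
from h import *
from plant import ctrl
# usage: go.py x y z yaw -> delta in tool axes, turn about tool z
o=ctrl.get_obs();T=pose(o);a=np.array(list(map(float,sys.argv[1:5])))
d=T[:3,:3].T@(a[:3]-T[:3,3]);t=-((a[3]-o["orientation"][2]+180)%360-180)
print("delta",d.round(4),"turn",round(t,2),"dist",np.linalg.norm(d).round(3),"pos",T[:3,3].round(4),"rpy",o["orientation"].round(2),"j",o["joint_pos"].round(0),"op",round(o["opening"],4),"t",o["clock"])
E
python3 go.py 0.5 -0.08 0.30 -90; python3 - <<'E'
from h import *
s=dict(np.load("pics/top0.npz"));C=cloud(s)
m=(C[...,0]>.1)&(C[...,0]<.8)&(C[...,1]<0.4)&(C[...,1]>-.8)&(C[...,2]>.1)&(C[...,2]<.6)
n,l,st,c=cv2.connectedComponentsWithStats(m.astype(np.uint8))
for i in range(1,n):
    if st[i,4]>5: P=C[l==i];print(st[i,4],P.min(0).round(2),P.max(0).round(2))
E
```

```text
delta [-0.4518  0.4461 -0.0487] turn -72.25 dist 0.637 pos [ 0.2056 -0.6425  0.2507] rpy [ 1.7991e+02 -1.0000e-02 -1.6225e+02] j [-56.  21.   1.  -0. -70. -17.] op 0.0876 t 0.1
5045 [ 0.6  -0.47  0.1 ] [ 0.76 -0.34  0.14]
323 [ 0.69 -0.27  0.1 ] [ 0.73 -0.25  0.17]
134 [0.69 0.09 0.1 ] [0.72 0.11 0.15]
344 [ 0.67 -0.55  0.1 ] [ 0.71 -0.5   0.15]
788 [0.14 0.   0.14] [0.21 0.12 0.34]
```

Units first: shifts go in units of 100 mm and turns go in units of 4 degrees. So -0.17 m is -1.7, 0.17 m is 1.7, -72 degrees is -18.

drive_effector(segments=[[[-0.4, 0.4, -0.3, -2.25, 0.06], [-0.85, 0.85, -0.5, -4.5, 0.06], [-1.3, 1.3, -0.5, -6.75, 0.06], [-1.7, 1.7, -0.5, -9, 0.06], [-2.15, 2.15, -0.5, -11.25, 0.06], [-2.6, 2.6, -0.5, -13.5, 0.06], [-3, 3, -0.5, -15.75, 0.06], [-3.45, 3.45, -0.5, -18, 0.06]]])

```text
clock: 1.1
tool_pos: [0.429, -0.2082, 0.3016]
orientation: [-180.0, 0.0, -90.0]
force: [1.2, -0.2, 0.0]
opening: 0.06
gripper_force: 0.0
```

drive_effector(segments=[[[-0.6, 0.1, 0, 0, 0.06], [-1.2, 0.2, 0, 0, 0.06], [-1.2, 0.2, 0, 0, 0.06]]])

```text
clock: 1.48
tool_pos: [0.4087, -0.0864, 0.3018]
orientation: [-179.9, 0.1, -89.9]
force: [-0.2, -0.5, 0.2]
opening: 0.0601
gripper_force: 0.0
```

```bash
python3 go.py 0.5 -0.08 0.30 -90
```

```text
delta [-0.0062 -0.0913  0.0019] turn 0.15 dist 0.092 pos [ 0.4087 -0.0864  0.3018] rpy [-1.7994e+02  5.0000e-02 -8.9850e+01] j [ 15.  -7. -24.  -0. -72. -15.] op 0.0601 t 1.475
```

```bash
python3 - <<'E'
from h import *
from plant import ctrl
s=snap(ctrl,"wrist");np.savez("pics/w1.npz",**s);cv2.imwrite("pics/w1.png",s["frame"][:,:,::-1])
print(s["T_tool_cam"].round(3),s["fovy"],s["cx"],s["cy"],s["k1"])
C=cloud(s,s["T"]);print(C[200,320],C[100,100],C[100,500])
E
```

```text
[[ 0.    -0.966 -0.26   0.069]
 [ 1.     0.    -0.    -0.001]
 [ 0.    -0.26   0.966 -0.133]
 [ 0.     0.     0.     1.   ]] 66.11589416904872 316.7790195553897 198.756088499521 -0.022186067169846314
[ 0.40496873 -0.03579953 -0.00094301] [ 0.70538003 -0.17678247  0.0017133 ] [-0.38236015 -0.2269671  -0.94927373]
```

View pics/w1.png

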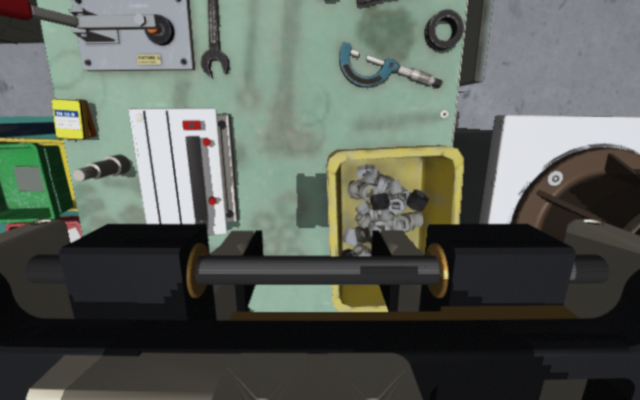

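drive_effector(segments=[[[-0.27, -0.37, 0.1, 0, 0.06], [-0.53, -0.75, 0.25, 0, 0.06], [-0.8, -1.13, 0.4, 0, 0.06], [-1.06, -1.5, 0.5, 0, 0.06], [-1.06, -1.5, 0.5, 0, 0.06], [-1.06, -1.5, 0.5, 0, 0.06]]])

```text
clock: 2.28
tool_pos: [0.5596, 0.0139, 0.2507]
orientation: [179.9, -0.0, -90.3]
force: [-0.3, 0.4, 1.0]
opening: 0.0601
gripper_force: 0.0
```

```bash
python3 - <<'E'
from h import *
from plant import ctrl
np.set_printoptions(precision=1,suppress=True,linewidth=150)
s=snap(ctrl,"wrist");np.savez("pics/w2.npz",**s)
q=s["frame"][:,:,::-1].copy()
cv2.imwrite("pics/w2.png",q)
C=cloud(s,np.eye(4))*1000  # tool coords
for r in (234,240,248):
    print(r);print(C[r,196:268:5])
E
```

```text
234
[[  37.6  -34.1  -54.2]
 [  36.   -34.4  -50.2]
 [  34.2  -34.7  -45.5]
 [ -72.8 -132.6  223.9]
 [ -75.9 -129.1  231.9]
 [ -81.  -127.   244.7]
 [ -83.7 -122.5  251.5]
 [  10.   -45.3   15.5]
 [  10.6  -42.2   13.9]
 [  10.5  -39.7   14.1]
 [  10.6  -37.1   13.9]
 [  10.   -34.9   15.5]
 [   9.4  -32.6   17. ]
 [   7.   -31.2   23.1]
 [ -83.3  -68.7  250.6]]
240
[[  35.3  -34.9  -52.9]
 [  34.6  -34.2  -51.2]
 [  32.4  -34.7  -46.1]
 [ -75.8 -128.9  211.9]
 [ -80.1 -126.4  222.1]
 [ -85.5 -124.6  235.3]
 [  10.6  -45.1    6.1]
 [  10.5  -42.8    6.4]
 [  10.3  -40.4    6.6]
 [  10.1  -38.1    7.3]
 [  10.4  -35.4    6.5]
 [   8.7  -33.9   10.6]
 [   8.4  -31.6   11.4]
 [   4.1  -31.1   21.7]
 [ -91.6  -68.9  250.1]]
248
[[  34.3  -33.8  -56.1]
 [  32.8  -33.8  -52.7]
 [  31.5  -33.4  -50. ]
 [ -80.5 -125.   199. ]
 [ -86.3 -123.8  212.1]
 [  10.6  -44.7   -3.5]
 [  10.2  -42.7   -2.5]
 [  10.3  -40.4   -2.6]
 [  10.4  -37.9   -3. ]
 [  69.    -0.8 -133.3]
 [   9.   -34.1    0.1]
 [   9.1  -31.7    0. ]
 [   5.1  -31.3    8.8]
 [   0.2  -30.9   19.7]
 [-103.3  -69.5  250.2]]
```

View pics/w2.png

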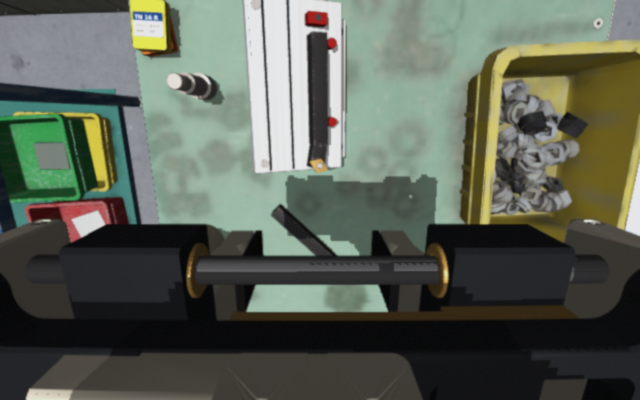

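```bash
cat > plate.py <<'E'
from h import *
def red(s):
    hsv=cv2.cvtColor(s["frame"],cv2.COLOR_RGB2HSV)
    m=((hsv[...,0]<8)|(hsv[...,0]>172))&(hsv[...,1]>150)&(hsv[...,2]>90)
    return m.astype(np.uint8)
if __name__=="__main__":
    np.set_printoptions(precision=4,suppress=True,linewidth=150)
    s=dict(np.load("pics/w2.npz"));T=s["T"];C=cloud(s,T);fr=s["frame"].astype(int)
    P=C[...,2]; m=(fr.min(2)>120)&(P>.035)&(P<.1)&(C[...,1]<.02); X=C[m]
    for _ in range(5):
        c=X.mean(0);n=np.linalg.svd(X-c,full_matrices=False)[2][2];n*=np.sign(n[2]);r=(X-c)@n;X=X[abs(r)<max(.002,2*r.std())*.9]
    print("plane n",n,"tilt",np.degrees(np.arccos(n[2])),"yaw",np.degrees(np.arctan2(-n[1],-n[0])),"c",c,len(X),r.std())
    np.savez("pics/plane.npz",n=n,c=c)
    k,l,st,ce=cv2.connectedComponentsWithStats(red(s)[:220])
    for i in range(1,k):
        if st[i,4]>20:
            Q=C[:220][l==i];Q=Q[(Q[:,2]>.03)&(Q[:,2]<.1)]
            if len(Q)<5: continue
            h=(Q-c)@n;top=Q[h>np.percentile(h,60)-.003]
            print(ce[i],st[i],"h",np.percentile(h,[10,50,90]),"mean",top.mean(0),len(top),Q.min(0),Q.max(0))
    D=cloud(s,np.eye(4))*1000
    for r in (226,228,230,232): print(r,[tuple(D[r,j,1:].round(0).astype(int)) for j in range(220,268,4)])
E
python3 plate.py
```

```text
plane n [-0.1035 -0.0201  0.9944] tilt 6.053166463823037 yaw 10.991841312011957 c [ 0.5685 -0.0816  0.0638] 10848 0.0042580105000456225
[315.8325  18.0622] [306  12  21  13 209] h [0.0005 0.0026 0.0047] mean [ 0.5605 -0.1443  0.0645] 194 [ 0.5504 -0.1497  0.0593] [ 0.5694 -0.1393  0.0683]
[331.4032  42.8871] [328  39   8   9  62] h [-0.0037 -0.0024 -0.0014] mean [ 0.545  -0.1242  0.058 ] 62 [ 0.5414 -0.128   0.0555] [ 0.5484 -0.1203  0.0602]
[331.5385 121.5   ] [328 118   8   8  52] h [-0.005  -0.0041 -0.0027] mean [ 0.5445 -0.0497  0.0579] 52 [ 0.5408 -0.0533  0.0564] [ 0.5482 -0.0462  0.0606]
226 [(np.int64(-129), np.int64(251)), (np.int64(-124), np.int64(251)), (np.int64(-119), np.int64(250)), (np.int64(-113), np.int64(251)), (np.int64(-107), np.int64(249)), (np.int64(-103), np.int64(250)), (np.int64(-97), np.int64(250)), (np.int64(-92), np.int64(249)), (np.int64(-87), np.int64(250)), (np.int64(-81), np.int64(250)), (np.int64(-76), np.int64(252)), (np.int64(-71), np.int64(251))]
228 [(np.int64(-130), np.int64(251)), (np.int64(-124), np.int64(251)), (np.int64(-119), np.int64(251)),
[... 359 characters left out ...]
)), (np.int64(-119), np.int64(250)), (np.int64(-46), np.int64(21)), (np.int64(-44), np.int64(20)), (np.int64(-42), np.int64(22)), (np.int64(-40), np.int64(21)), (np.int64(-38), np.int64(21)), (np.int64(-35), np.int64(21)), (np.int64(-34), np.int64(23)), (np.int64(-32), np.int64(24)), (np.int64(-71), np.int64(251))]
232 [(np.int64(-129), np.int64(246)), (np.int64(-125), np.int64(251)), (np.int64(-119), np.int64(249)), (np.int64(-45), np.int64(17)), (np.int64(-43), np.int64(18)), (np.int64(-41), np.int64(18)), (np.int64(-39), np.int64(17)), (np.int64(-37), np.int64(17)), (np.int64(-35), np.int64(18)), (np.int64(-33), np.int64(21)), (np.int64(-31), np.int64(21)), (np.int64(-71), np.int64(250))]
```

```bash
cat > hold.py <<'E'
from h import *
O=np.array([.5530,-.1392,.050]);PSI=np.radians(0.4);th=np.radians(20)
ex=np.array([np.cos(PSI)*np.cos(th),np.sin(PSI)*np.cos(th),np.sin(th)]);ey=np.array([-np.sin(PSI),np.cos(PSI),0]);ez=np.cross(ex,ey)
RP=np.c_[ex,ey,ez]
def toplate(X): return (X-O)@RP*1000
if __name__=="__main__":
    np.set_printoptions(precision=1,suppress=True,linewidth=150)
    s=dict(np.load("pics/w2.npz"));C=cloud(s,s["T"]);Q=toplate(C);fr=s["frame"].astype(int)
    w=(fr.min(2)>120)&(Q[...,0]>25)&(Q[...,0]<60)&(Q[...,1]>10)&(Q[...,1]<125)
    z=Q[w][:,2];A=np.c_[Q[w][:,:2],np.ones(w.sum())];print("plate z fit",np.linalg.lstsq(A,z,rcond=None)[0]*[1000,1000,1],np.median(z))
    m=(fr.max(2)<90)&(Q[...,2]>12)&(Q[...,2]<24)&(Q[...,0]>-15)&(Q[...,0]<35)&(Q[...,1]>-5)&(Q[...,1]<140)
    for a in range(0,140,10):
        k=m&(Q[...,1]>=a)&(Q[...,1]<a+10)
        if k.sum()>5:print(a,k.sum(),np.percentile(Q[k][:,0],[3,97]),np.median(Q[k][:,2]))
    print("y",np.percentile(Q[m][:,1],[0,1,99,100]))
    k,l,st,ce=cv2.connectedComponentsWithStats(__import__('plate').red(s)[:220])
    for i in range(1,k):
        q=Q[:220][l==i]
        if st[i,4]>40: print("red",q.min(0),q.max(0))
    # rest and new holder from top view
    t=dict(np.load("pics/top0.npz"));C=cloud(t);hsv=cv2.cvtColor(t["frame"],cv2.COLOR_RGB2HSV)
    X=C*1000
    b=(hsv[...,0]>100)&(hsv[...,0]<130)&(hsv[...,1]>120)&(X[...,1]>200)&(X[...,1]<400)&(X[...,2]>55)&(X[...,2]<85)
    k,l,st,ce=cv2.connectedComponentsWithStats(b.astype(np.uint8))
    for i in range(1,k):
        if st[i,4]>5: q=X[l==i];print("blade",st[i,4],q.mean(0),q.min(0),q.max(0),ce[i])
    d=(t["frame"].max(2)<100)&(X[...,0]>480)&(X[...,0]<660)&(X[...,1]>20)&(X[...,1]<180)&(X[...,2]>8)&(X[...,2]<30)
    v,u=np.nonzero(d);print("new",cv2.minAreaRect(X[d][:,:2].astype(np.float32)),len(u),np.median(X[d][:,2]))
E
python3 hold.py
```

```text
plate z fit [ 4.6 -0.7  0.1] 0.24951273880846234
0 29 [ 4.1 18.2] 16.010240410096664
10 191 [ 3.6 18.4] 16.073766820112823
20 191 [ 3.7 18.4] 16.21278988660817
30 188 [ 3.1 18.4] 16.096226700377564
40 185 [ 2.7 18.4] 16.209736803094078
50 187 [ 2.6 18.2] 16.169893020994127
60 185 [ 2.7 18.3] 16.369496936214873
70 167 [ 2.6 18.2] 15.998245318091481
80 174 [ 2.8 18.1] 16.139562751246615
90 159 [ 2.7 18. ] 16.031178517780994
100 160 [ 2.8 18. ] 16.182358431638967
110 151 [ 3.4 18.6] 14.79050448869775
120 99 [ 4.5 20.5] 14.646167432572497
y [ -5.    9.4 125.6 132.5]
red [  0.6 -10.5   5.8] [20.3 -0.2 13.1]
red [-8.9 11.3  8.4] [-1.  19.  12.1]
red [-8.7 86.   8.7] [-0.3 93.1 11.7]
red [  600.6   409.8 -1094.1] [  652.4   437.7 -1069.7]
blade 80 [552.6 260.4  68.8] [530.6 254.8  55.2] [575.2 266.7  79.1] [248.3 185. ]
blade 91 [540.2 324.9  68.7] [518.1 319.3  55.6] [561.6 331.4  79.7] [218.7 190.4]
new ((567.0159301757812, 102.67266082763672), (16.681833267211914, 124.55231475830078), 45.039798736572266) 382 16.95095621608972
```

```bash
python3 go.py .5581 -.0782 .130 -89.6
```

```text
delta [0.0921 0.0006 0.1213] turn -0.75 dist 0.152 pos [0.5594 0.0139 0.2513] rpy [ 1.7996e+02 -2.0000e-02 -9.0350e+01] j [ 21.  10. -14.   0. -66. -22.] op 0.06 t 2.325
```

Converted, 0.121 m is 1.21, 0.11 m is 1.1, -0.7 degrees is -0.175.

drive_effector(segments=[[[0.45, 0, 0.3, -0.175, 0.026], [0.92, 0.01, 0.6, -0.175, 0.026], [0.92, 0.01, 1.1, -0.175, 0.026], [0.92, 0.01, 1.21, -0.175, 0.026], [0.92, 0.01, 1.21, -0.175, 0.026], [0.92, 0.01, 1.21, -0.175, 0.026]]])

```text
clock: 3.08
tool_pos: [0.5595, -0.0763, 0.1327]
orientation: [-179.8, 0.0, -89.5]
force: [0.0, 0.2, 0.2]
opening: 0.0262
gripper_force: 0.0
```

```bash
python3 go.py .5581 -.0782 .089 -89.6;python3 - <<'E'
from h import *
from plant import ctrl
s=snap(ctrl,"side");f_=s["frame"][150:310,270:430,::-1];cv2.imwrite("pics/s3.png",cv2.resize(f_,(640,640))[:600])
E
```

```text
delta [0.0019 0.0016 0.0437] turn 0.11 dist 0.044 pos [ 0.5595 -0.0763  0.1327] rpy [-1.7981e+02  1.0000e-02 -8.9490e+01] j [ 12.  16. -23.   0. -51. -12.] op 0.0262 t 3.075
```

View pics/s3.png

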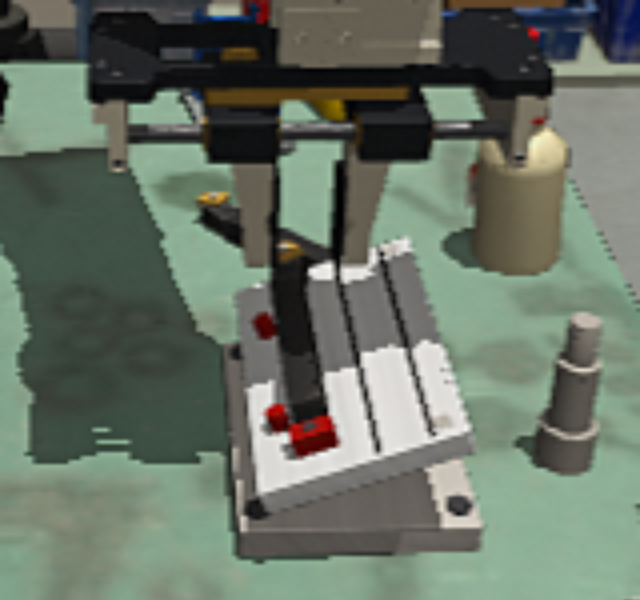

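drive_effector(segments=[[[0.02, 0.02, 0.15, 0, 0.026], [0.02, 0.02, 0.15, 0, 0.026]]])

```text
clock: 3.38
tool_pos: [0.5552, -0.0787, 0.1145]
orientation: [179.9, -0.0, -89.6]
force: [0.1, -0.2, 0.3]
opening: 0.0258
gripper_force: 0.0
```

```bash
python3 go.py .5581 -.0782 .089 -89.6
```

```text
delta [-0.0004 -0.003   0.0255] turn 0.05 dist 0.026 pos [ 0.5552 -0.0787  0.1145] rpy [179.89  -0.   -89.55] j [ 12.  17. -24.  -0. -49. -11.] op 0.0258 t 3.375
```

drive_effector(segments=[[[0, 0, 0, 0, 0.026]]])

```text
clock: 3.5
tool_pos: [0.5562, -0.0787, 0.1155]
orientation: [180.0, -0.0, -89.5]
force: [-0.5, 0.6, 0.5]
opening: 0.0258
gripper_force: 0.0
```

```bash
python3 go.py .5581 -.0782 .089 -89.6
```

```text
delta [-0.0005 -0.0019  0.0265] turn 0.06 dist 0.027 pos [ 0.5562 -0.0787  0.1155] rpy [ 1.7998e+02 -1.0000e-02 -8.9540e+01] j [ 12.  17. -24.   0. -49. -11.] op 0.0258 t 3.5
```

Converted, 0.026 m is 0.26, -0.0017 m is -0.017.

drive_effector(segments=[[[0, -0.017, 0.13, 0, 0.026], [0, -0.017, 0.24, 0, 0.026], [0, -0.017, 0.26, 0, 0.026], [0, -0.017, 0.26, 0, 0.026]]])

```text
clock: 4.0
tool_pos: [0.5578, -0.0787, 0.0892]
orientation: [180.0, -0.0, -89.5]
force: [0.1, 0.4, 0.0]
opening: 0.0257
gripper_force: 0.0
```

```bash
python3 go.py .5581 -.0782 .089 -89.6
```

```text
delta [-0.0005 -0.0003  0.0002] turn 0.05 dist 0.001 pos [ 0.5578 -0.0787  0.0892] rpy [ 1.7996e+02 -1.0000e-02 -8.9550e+01] j [ 12.  19. -25.   0. -46. -11.] op 0.0257 t 4.0
```

drive_effector(segments=[[[0, 0, 0.015, 0, 0.0225], [0, 0, 0.03, 0, 0.0215], [0, 0, 0.03, 0, 0.0205]]])

```text
clock: 4.38
tool_pos: [0.5579, -0.0787, 0.0866]
orientation: [-180.0, 0.0, -89.6]
force: [0.6, -1.0, 0.8]
opening: 0.0208
gripper_force: 0.0
```

drive_effector(segments=[[[0, 0, 0.01, 0, 0.019], [0, 0, 0.015, 0, 0.0175], [0, 0, 0.015, 0, 0.016], [0, 0, 0.015, 0, 0.014]]])

```text
clock: 4.88
tool_pos: [0.5576, -0.0787, 0.0854]
orientation: [180.0, -0.0, -89.5]
force: [-3.4, 0.9, 4.9]
opening: 0.0172
gripper_force: 28.8
```

Converted, -0.016 m is -0.16, -0.008 m is -0.08.

drive_effector(segments=[[[0, 0, 0, 0, 0.010], [0, 0, 0, 0, 0.010], [0, 0, -0.02, 0, 0.010], [0, 0, -0.04, 0, 0.010], [0, 0, -0.08, 0, 0.010], [0, 0, -0.16, 0, 0.010]]])

```text
clock: 5.62
tool_pos: [0.5577, -0.0787, 0.1011]
orientation: [180.0, -0.0, -89.6]
force: [-0.0, -0.6, -1.3]
opening: 0.0173
gripper_force: 27.8
```

```bash
python3 - <<'E'
from h import *
from plant import ctrl
s=snap(ctrl,"side");f_=s["frame"][170:290,290:410,::-1];cv2.imwrite("pics/s4.png",cv2.resize(f_,(600,600)))
print(ctrl.get_obs()["force"])
E
```

```text
[ 1.55320315 -0.7667382  -0.42365687]
```

View pics/s4.png

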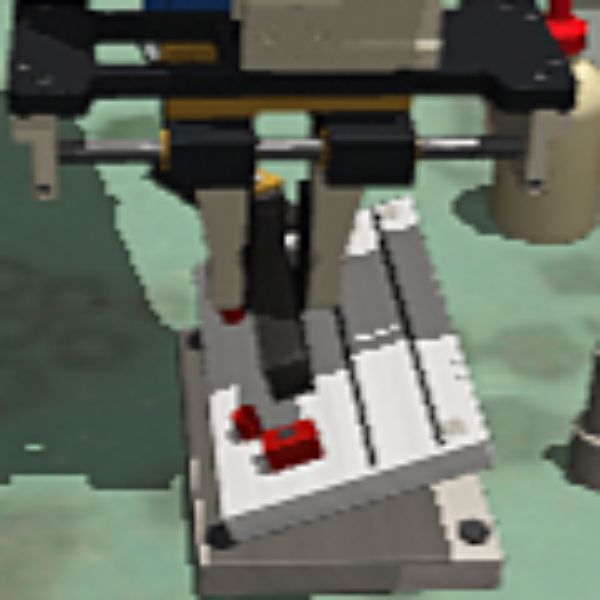

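drive_effector(segments=[[[0, 0, -0.5, 0, 0.010], [-0.3, 0, -1, 0, 0.010], [-0.9, 0.02, -1.2, -0.5, 0.010], [-1.5, 0.04, -1.4, -1, 0.010], [-2.1, 0.06, -1.4, -1.5, 0.010], [-2.7, 0.08, -1.4, -2, 0.010], [-3.3, 0.08, -1.4, -2.6, 0.010], [-3.9, 0.08, -1.4, -2.6, 0.010]]])

```text
clock: 6.68
tool_pos: [0.5465, 0.3133, 0.2416]
orientation: [-180.0, 0.0, -79.1]
force: [0.9, 0.5, -1.5]
opening: 0.0157
gripper_force: 28.8
```

drive_effector(segments=[[[-0.6, 0, 0, 0, 0.01], [-0.6, 0, 0, 0, 0.01], [-0.6, 0, 0, 0, 0.01], [-0.6, 0, 0, 0, 0.01]]])

```text
clock: 7.18
tool_pos: [0.5358, 0.3692, 0.2413]
orientation: [-180.0, 0.0, -79.2]
force: [-1.0, -0.8, -2.6]
opening: 0.0155
gripper_force: 29.2
```

```bash
python3 go.py .5464 .2926 .15 -79.1; python3 - <<'E'
from h import *
from plant import ctrl
np.set_printoptions(precision=1,suppress=True,linewidth=150)
s=snap(ctrl,"wrist");np.savez("pics/w5.npz",**s);cv2.imwrite("pics/w5.png",s["frame"][:,:,::-1])
X=cloud(s,s["T"])*1000;hsv=cv2.cvtColor(s["frame"],cv2.COLOR_RGB2HSV)
b=(hsv[...,0]>100)&(hsv[...,0]<130)&(hsv[...,1]>120)&(X[...,1]>200)&(X[...,1]<400)&(X[...,2]>64)&(X[...,2]<85)
k,l,st,ce=cv2.connectedComponentsWithStats(b.astype(np.uint8))
for i in range(1,k):
    if st[i,4]>5: q=X[l==i];print("blade",st[i],q.mean(0),q.min(0),q.max(0),cv2.minAreaRect(q[:,:2].astype(np.float32)))
E
```

```text
delta [0.0772 0.0039 0.0913] turn -0.11 dist 0.12 pos [0.5358 0.3692 0.2413] rpy [-179.99    0.    -79.21] j [ 52.  19.  -3.   0. -68. -41.] op 0.0155 t 7.175
blade [294  70  52   9 406] [554.3 264.1  70.8] [531.3 256.9  64. ] [577.5 270.6  77.8] ((554.3656616210938, 263.8508605957031), (46.47890853881836, 5.877803802490234), 10.908339500427246)
blade [296 142  49   7 203] [539.5 326.3  71.7] [518.5 321.   67.6] [564.7 334.5  78.1] ((541.5904541015625, 327.4685974121094), (46.419612884521484, 5.47921895980835), 10.886427879333496)
```

View pics/w5.png

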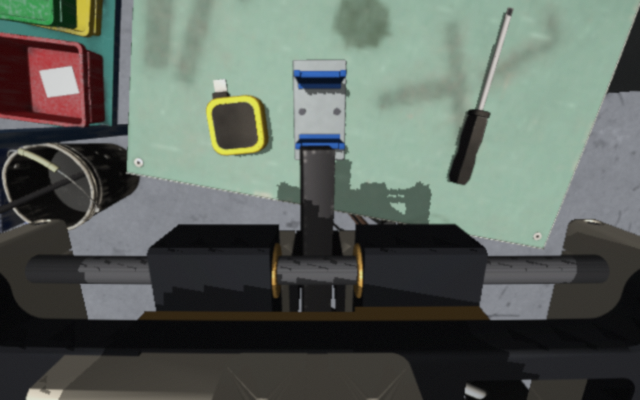

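```bash
python3 - <<'E'
from h import *
np.set_printoptions(precision=1,suppress=True,linewidth=150)
s=dict(np.load("pics/w5.npz"));D=cloud(s,np.eye(4))*1000
m=(abs(D[...,1])<12)&(D[...,2]>0)&(D[...,2]<45)&(D[...,0]>10)&(D[...,0]<90);m[232:]=0
for a in range(10,70,6):
    q=D[m&(D[...,0]>=a)&(D[...,0]<a+6)]
    if len(q): print(a,len(q),np.percentile(q[:,1],[3,97]),np.percentile(q[:,2],[5,50,95]))
print(np.percentile(D[m][:,0],[95,99,100]))
E
```

```text
10 315 [-10.   7.] [16.  17.5 24.8]
16 356 [-9.5  6.9] [15.7 17.2 22.7]
22 378 [-9.4  6.9] [15.3 16.9 22. ]
28 385 [-9.2  7. ] [15.  16.6 21.8]
34 402 [-9.1  7.1] [14.7 16.3 21. ]
40 412 [-9.   7.2] [14.5 16.  20.5]
46 434 [-9.5  7. ] [14.2 15.7 19.9]
52 274 [-9.2  6.5] [14.4 17.4 29.8]
[53.7 54.4 54.6]
```

```bash
python3 go.py .5458 .2961 .118 -79.1
```

```text
delta [0.0736 0.0039 0.1234] turn -0.12 dist 0.144 pos [0.5359 0.3691 0.2414] rpy [-1.7998e+02  1.0000e-02 -7.9220e+01] j [ 52.  19.  -3.  -0. -68. -41.] op 0.0158 t 7.225
```

drive_effector(segments=[[[0.4, 0.02, 0.2, 0, 0.01], [0.735, 0.04, 0.6, 0, 0.01], [0.735, 0.04, 1, 0, 0.01], [0.735, 0.04, 1.2, 0, 0.01], [0.735, 0.04, 1.235, 0, 0.01], [0.735, 0.04, 1.235, 0, 0.01]]])

```text
clock: 7.98
tool_pos: [0.5461, 0.2971, 0.1185]
orientation: [-179.9, 0.0, -79.2]
force: [-0.5, -0.1, -1.6]
opening: 0.0155
gripper_force: 29.2
```

drive_effector(segments=[[[0, 0, 0.04, 0, 0.01], [0, 0, 0.08, 0, 0.01], [0, 0, 0.11, 0, 0.01], [0, 0, 0.13, 0, 0.01]]])

```text
clock: 8.48
tool_pos: [0.5457, 0.2971, 0.1049]
orientation: [-180.0, -0.0, -79.1]
force: [-0.9, -4.3, 4.9]
opening: 0.0155
gripper_force: 29.3
```

```bash
python3 go.py .5458 .2961 .103 -79.1
```

```text
delta [0.001  0.0001 0.0019] turn -0.03 dist 0.002 pos [0.5457 0.2971 0.1049] rpy [-1.7998e+02 -3.0000e-02 -7.9130e+01] j [ 47.  23. -17.   0. -50. -36.] op 0.0155 t 8.475
```

Units first: shifts go in units of 100 mm and turns go in units of 4 degrees. So 0.002 m is 0.02, 0.001 m is 0.01.

drive_effector(segments=[[[0, 0, 0.01, 0, 0.01], [0, 0, 0.02, 0, 0.01]]])

```text
clock: 8.72
tool_pos: [0.546, 0.2971, 0.1043]
orientation: [-179.9, -0.0, -79.1]
force: [-2.7, -3.3, 13.3]
opening: 0.0156
gripper_force: 29.4
```

drive_effector(segments=[[[0, 0, 0.01, 0, 0.01], [0, 0, 0.01, 0, 0.01]]])

```text
clock: 8.98
tool_pos: [0.5464, 0.2972, 0.1039]
orientation: [-179.9, -0.0, -79.1]
force: [-3.4, -4.6, 13.7]
opening: 0.0152
gripper_force: 29.6
```

Converted, -0.12 m is -1.2, -0.1 m is -1.

drive_effector(segments=[[[0, 0, 0, 0, 0.0165], [0, 0, 0, 0, 0.019], [0, 0, 0, 0, 0.026], [0, 0, 0, 0, 0.036], [0, 0, -0.2, 0, 0.04], [0, 0, -0.5, 0, 0.04], [0, 0, -1, 0, 0.04], [-0.5, 0, -1.2, 0, 0.04]]])

```text
clock: 9.98
tool_pos: [0.5374, 0.3455, 0.2252]
orientation: [-179.8, 0.1, -79.3]
force: [0.2, 1.0, 0.0]
opening: 0.0402
gripper_force: 0.0
```

```bash
python3 - <<'E'
from h import *
from plant import ctrl
np.set_printoptions(precision=1,suppress=True,linewidth=150)
s=snap(ctrl,"wrist");np.savez("pics/w6.npz",**s);cv2.imwrite("pics/w6.png",s["frame"][:,:,::-1])
X=cloud(s,s["T"])*1000
q=X-[547.5,295,0];a=np.radians(11);r=np.stack([q[...,0]*np.cos(a)+q[...,1]*np.sin(a),-q[...,0]*np.sin(a)+q[...,1]*np.cos(a),X[...,2]],-1)
m=(s["frame"].max(2)<90)&(abs(r[...,0])<20)&(abs(r[...,1])<90)&(r[...,2]>78)&(r[...,2]<95)
for b in range(-70,70,10):
    k=r[m&(r[...,1]>=b)&(r[...,1]<b+10)]
    if len(k)>5: print(b,len(k),np.percentile(k[:,0],[3,97]),np.median(k[:,2]))
print(r[m][:,1].min(),r[m][:,1].max())
E
```

```text
-60 13 [-5.  6.] 86.11901148056683
-50 227 [-7.   7.2] 86.25381581326808
-40 211 [-7.   7.3] 86.18897649700519
-30 234 [-7.1  8.3] 85.98603183749796
-20 216 [-7.1  7.5] 86.07119309422251
-10 210 [-7.1  7.6] 85.90477374564864
0 204 [-6.3  7.8] 86.05846413573946
10 187 [-6.3  7.9] 86.03269753166809
20 195 [-6.3  8.9] 85.99114788150625
30 183 [-6.3  8.1] 86.17518591643308
40 185 [-6.3  8.2] 86.06772486798315
50 173 [-6.2  9.2] 84.84951800219737
60 174 [-4.5 11.4] 84.68598085628284
-50.64614897471051 78.01911105498218
```

View pics/w6.png

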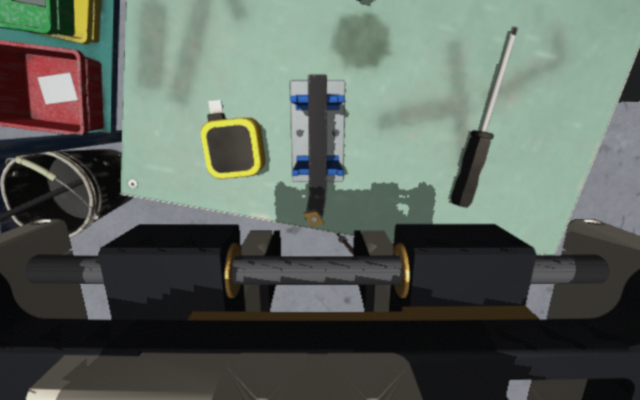

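```bash
python3 go.py .505 .163 .25 -44
```

```text
delta [ 0.1795  0.0671 -0.0244] turn -35.12 dist 0.193 pos [0.5371 0.3521 0.2268] rpy [-179.61    0.24  -79.12] j [ 51.  18.  -6.   0. -65. -40.] op 0.0399 t 10.025
```

Converted, 0.18 m is 1.8, 0.135 m is 1.35, -35 degrees is -8.75.

drive_effector(segments=[[[0.45, 0.15, -0.25, -2.25, 0.03], [0.9, 0.3, -0.25, -4.5, 0.03], [1.35, 0.5, -0.25, -6.75, 0.03], [1.8, 0.67, -0.25, -8.75, 0.03], [1.8, 0.67, -0.25, -8.75, 0.03], [1.8, 0.67, -0.25, -8.75, 0.03]]])

```text
clock: 10.78
tool_pos: [0.5044, 0.1571, 0.2467]
orientation: [-180.0, -0.0, -44.2]
force: [0.0, 0.6, 0.1]
opening: 0.0299
gripper_force: 0.0
```

```bash
python3 - <<'E'
from h import *
from plant import ctrl
np.set_printoptions(precision=1,suppress=True,linewidth=150)
s=snap(ctrl,"wrist");np.savez("pics/w7.npz",**s)
X=cloud(s,s["T"])*1000
m=(s["frame"].max(2)<100)&(abs(X[...,0]-567)<80)&(abs(X[...,1]-103)<80)&(X[...,2]>8)&(X[...,2]<25)
k,l,st,ce=cv2.connectedComponentsWithStats(m.astype(np.uint8));i=1+st[1:,4].argmax()
q=X[l==i];t=q[(q[:,2]>13)]
r=cv2.minAreaRect(t[:,:2].astype(np.float32));print(st[i],np.median(q[:,2]),r);print(cv2.boxPoints(r))
hsv=cv2.cvtColor(s["frame"],cv2.COLOR_RGB2HSV);g=(hsv[...,0]>10)&(hsv[...,0]<30)&(hsv[...,1]>120)&(abs(X[...,0]-567)<80)&(abs(X[...,1]-103)<80)&(X[...,2]>5)
print("gold",g.sum(),X[g].mean(0))
c=np.array(r[0]);B=cv2.boxPoints(r);e=B[1]-B[0] if np.linalg.norm(B[1]-B[0])>np.linalg.norm(B[2]-B[1]) else B[2]-B[1]
u=e/np.linalg.norm(e);u*=-np.sign((X[g].mean(0)[:2]-c)@u);n=np.array([u[1],-u[0]])  # u toward butt=+y, n=+x
p=np.c_[(t[:,:2]-c)@n,(t[:,:2]-c)@u];print("u",u,np.degrees(np.arctan2(u[1],u[0])))
for a in range(-60,70,12):
    z=p[(p[:,1]>=a)&(p[:,1]<a+12)]
    if len(z)>5: print(a,len(z),np.percentile(z[:,0],[3,97]))
print(np.percentile(p[:,1],[.5,99.5]))
E
python3 go.py .567 .103 .15 -44
```

```text
[ 305   44   15  113 1477] 15.98643765418073 ((569.948974609375, 102.41213989257812), (15.512670516967773, 122.16040802001953), 44.65106964111328)
[[521.5 140.4]
 [607.4  53.5]
 [618.4  64.4]
 [532.5 151.3]]
gold 4696 [517.6 134.9 310.2]
u [ 0.7 -0.7] -45.348934
-60 105 [-7.7  6.3]
-48 125 [-6.6  7.4]
-36 140 [-6.7  7.2]
-24 133 [-6.9  6.9]
-12 146 [-7.   6.8]
0 157 [-7.1  7.6]
12 164 [-7.3  7.3]
24 154 [-7.4  7. ]
36 167 [-7.5  6.8]
48 167 [-7.7  6.5]
60 13 [-6.3  4.9]
[-58.2  60.6]
delta [ 0.0829 -0.0045  0.0965] turn -0.2 dist 0.127 pos [0.5044 0.1575 0.2465] rpy [-179.99   -0.    -44.2 ] j [ 39.   7. -18.  -0. -65.   7.] op 0.03 t 10.825
```

```bash
python3 go.py .5689 .1035 .08 -44.7
```

```text
delta [ 0.0839 -0.0062  0.1665] turn 0.5 dist 0.187 pos [0.5044 0.1575 0.2465] rpy [-179.99   -0.    -44.2 ] j [ 39.   7. -18.  -0. -65.   7.] op 0.03 t 10.825
```

drive_effector(segments=[[[0.42, -0.03, 0.4, 0.125, 0.03], [0.84, -0.06, 0.8, 0.125, 0.03], [0.84, -0.06, 1.3, 0.125, 0.03], [0.84, -0.06, 1.6, 0.125, 0.03], [0.84, -0.06, 1.665, 0.125, 0.03], [0.84, -0.06, 1.665, 0.125, 0.03], [0.84, -0.06, 1.665, 0.125, 0.03]]])

```text
clock: 11.7
tool_pos: [0.5696, 0.1036, 0.0816]
orientation: [-179.9, -0.1, -44.6]
force: [0.1, 0.4, 0.9]
opening: 0.0302
gripper_force: 0.0
```

```bash
python3 go.py .5689 .1035 .0335 -44.7
```

```text
delta [-0.0005  0.0007  0.0481] turn 0.09 dist 0.048 pos [0.5696 0.1036 0.0816] rpy [-1.7986e+02 -5.0000e-02 -4.4610e+01] j [ 30.  21. -24.   0. -45.  16.] op 0.0302 t 11.7
```

Converted, 0.0475 m is 0.475, 0.043 m is 0.43.

drive_effector(segments=[[[0, 0.004, 0.25, 0, 0.03], [0, 0.004, 0.43, 0, 0.03], [0, 0.004, 0.475, 0, 0.03], [0, 0.004, 0.475, 0, 0.03], [0, 0.004, 0.475, 0, 0.02], [0, 0.004, 0.475, 0, 0.01], [0, 0.004, 0.475, 0, 0.01]]])

```text
clock: 12.58
tool_pos: [0.5687, 0.1026, 0.0334]
orientation: [-179.9, -0.0, -44.6]
force: [-1.4, 0.9, 7.2]
opening: 0.0157
gripper_force: 30.0
```

drive_effector(segments=[[[0, 0, 0, 0, 0.01], [0, 0, -0.03, 0, 0.01], [0, 0, -0.2, 0, 0.01], [0, 0, -0.6, 0, 0.01], [0, 0, -1, 0, 0.01], [0, 0, -1.3, 0, 0.01], [0, 0, -1.3, 0, 0.01]]])

```text
clock: 13.45
tool_pos: [0.5697, 0.103, 0.1662]
orientation: [-179.7, -0.1, -44.6]
force: [0.2, -0.1, -3.3]
opening: 0.0155
gripper_force: 30.0
```

```bash
python3 go.py .5689 .1035 .0335 -44.7
```

```text
delta [-0.0012  0.001   0.1327] turn 0.06 dist 0.133 pos [0.5697 0.103  0.1662] rpy [-1.7968e+02 -1.2000e-01 -4.4640e+01] j [ 30.  15. -19.   0. -56.  16.] op 0.0155 t 13.45
```

```bash
cat > inhand.py <<'E'
from h import *
from plant import ctrl
np.set_printoptions(precision=1,suppress=True,linewidth=150)
s=snap(ctrl,"wrist");D=cloud(s,np.eye(4))*1000
m=(abs(D[...,1])<12)&(D[...,2]>0)&(D[...,2]<45)&(D[...,0]>10)&(D[...,0]<90);m[226:]=0
for a in range(14,70,8):
    q=D[m&(D[...,0]>=a)&(D[...,0]<a+8)]
    if len(q): print(a,len(q),np.percentile(q[:,1],[3,97]),np.percentile(q[:,2],[10,40]))
print(np.percentile(D[m][:,0],[95,99,100]))
E
python3 inhand.py
```

```text
14 398 [-8.7  6.2] [16.5 17.2]
22 470 [-8.7  6.5] [16.6 17.2]
30 498 [-9.1  6.4] [16.6 17.2]
38 505 [-8.9  6.3] [16.6 17.2]
46 526 [-8.6  6.2] [16.5 17.2]
54 551 [-8.6  6.4] [16.6 17.2]
62 68 [-8.   5.6] [16.8 17.5]
[61.  62.5 62.8]
```

```bash
python3 go.py .5621 -.0715 .125 -89.6
```

```text
delta [0.1178 0.1286 0.0388] turn 44.94 dist 0.179 pos [0.5686 0.1027 0.1641] rpy [-1.7984e+02 -3.0000e-02 -4.4660e+01] j [ 30.  16. -19.  -0. -56.  16.] op 0.0156 t 13.5
```

Converted, 0.1286 m is 1.286, 0.118 m is 1.18, 45 degrees is 11.25.

drive_effector(segments=[[[0.24, 0.26, 0, 2.25, 0.01], [0.48, 0.52, 0, 4.5, 0.01], [0.72, 0.78, 0, 6.75, 0.01], [0.96, 1.04, 0, 9, 0.01], [1.18, 1.286, 0.1, 11.25, 0.01], [1.18, 1.286, 0.3, 11.25, 0.01], [1.18, 1.286, 0.388, 11.25, 0.01], [1.18, 1.286, 0.388, 11.25, 0.01]]])

```text
clock: 14.5
tool_pos: [0.5611, -0.0718, 0.1226]
orientation: [179.8, -0.0, -89.6]
force: [0.1, -0.7, -2.9]
opening: 0.0153
gripper_force: 30.0
```

```bash
python3 go.py .5621 -.0715 .0915 -89.6
```

```text
delta [-0.0003 -0.0011  0.0311] turn -0.02 dist 0.031 pos [ 0.5611 -0.0718  0.1226] rpy [ 1.7985e+02 -3.0000e-02 -8.9620e+01] j [ 13.  17. -23.  -0. -50. -12.] op 0.0153 t 14.5
```

drive_effector(segments=[[[0, -0.005, 0.1, 0, 0.01], [0, -0.005, 0.2, 0, 0.01], [0, -0.005, 0.27, 0, 0.01], [0, -0.005, 0.27, 0, 0.01]]])

```text
clock: 15.0
tool_pos: [0.5619, -0.0719, 0.0961]
orientation: [179.9, -0.0, -89.6]
force: [0.1, -0.5, -2.7]
opening: 0.0157
gripper_force: 30.0
```

drive_effector(segments=[[[0, 0, 0.015, 0, 0.01], [0, 0, 0.03, 0, 0.01], [0, 0, 0.045, 0, 0.01]]])

```text
clock: 15.38
tool_pos: [0.5625, -0.072, 0.0924]
orientation: [-180.0, 0.0, -89.7]
force: [-0.1, 0.2, -2.9]
opening: 0.0157
gripper_force: 30.0
```

```bash
python3 go.py .5621 -.0715 .0898 -89.6
```

```text
delta [-0.0005  0.0004  0.0026] turn -0.05 dist 0.003 pos [ 0.5625 -0.072   0.0924] rpy [-179.97    0.    -89.65] j [ 12.  19. -25.   0. -46. -12.] op 0.0157 t 15.375
```

Converted, 0.002 m is 0.02, 0.001 m is 0.01.

drive_effector(segments=[[[0, 0, 0.01, 0, 0.01], [0, 0, 0.02, 0, 0.01]]])

```text
clock: 15.62
tool_pos: [0.5624, -0.072, 0.0902]
orientation: [-180.0, -0.0, -89.7]
force: [-1.3, 0.1, 0.9]
opening: 0.0155
gripper_force: 30.0
```

drive_effector(segments=[[[0, 0, 0.01, 0, 0.01], [0, 0, 0.01, 0, 0.01]]])

```text
clock: 15.88
tool_pos: [0.5625, -0.072, 0.0902]
orientation: [-180.0, -0.0, -89.6]
force: [-3.8, 0.2, 5.7]
opening: 0.0153
gripper_force: 30.0
```

drive_effector(segments=[[[0, 0, 0.01, 0, 0.01], [0, 0, 0.01, 0, 0.01]]])

```text
clock: 16.12
tool_pos: [0.5625, -0.072, 0.0901]
orientation: [-179.9, -0.0, -89.6]
force: [-7.5, 1.9, 14.0]
opening: 0.0153
gripper_force: 30.0
```

drive_effector(segments=[[[0, 0, -0.02, 0, 0.0155], [0, 0.005, -0.02, 0, 0.0165], [0, 0.01, -0.02, 0, 0.0175], [0, 0.015, -0.02, 0, 0.0185], [0, 0.02, -0.02, 0, 0.0195], [0, 0.02, -0.02, 0, 0.0205], [0, 0.025, -0.02, 0, 0.0215], [0, 0.025, -0.02, 0, 0.0225]]])

```text
clock: 17.12
tool_pos: [0.5603, -0.0719, 0.0905]
orientation: [-180.0, 0.0, -89.6]
force: [-0.7, -0.1, -0.3]
opening: 0.0224
gripper_force: 0.0
```

drive_effector(segments=[[[0, 0.005, 0, 0, 0.0235], [0, 0.005, 0, 0, 0.025], [0, 0, -0.01, 0, 0.027]]])

```text
clock: 17.5
tool_pos: [0.5599, -0.072, 0.0912]
orientation: [180.0, -0.0, -89.7]
force: [-0.6, 0.1, 0.1]
opening: 0.0263
gripper_force: 0.0
```

```bash
python3 - <<'E'
from h import *
from plant import ctrl
s=snap(ctrl,"side");f_=s["frame"][170:290,290:410,::-1];cv2.imwrite("pics/s8.png",cv2.resize(f_,(600,600)))
E
```

```text
(no output)
```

View pics/s8.png

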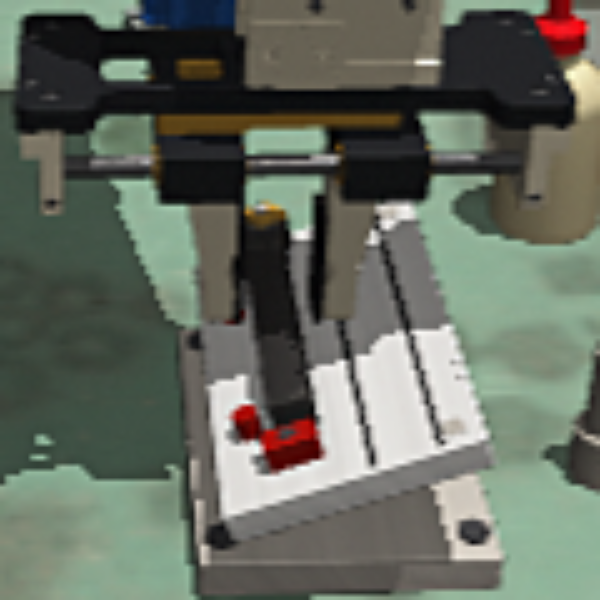

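Converted, 0.0085 m is 0.085, 0.007 m is 0.07.

drive_effector(segments=[[[0, 0.02, 0, 0, 0.026], [0, 0.04, 0.01, 0, 0.026], [0, 0.055, 0.02, 0, 0.026], [0, 0.07, 0.03, 0, 0.026], [0, 0.085, 0.03, 0, 0.026], [0, 0.085, 0.03, 0, 0.026]]])

```text
clock: 18.3
tool_pos: [0.5511, -0.072, 0.0882]
orientation: [180.0, 0.0, -89.7]
force: [-0.1, 0.1, -0.6]
opening: 0.026
gripper_force: 0.0
```

drive_effector(segments=[[[0, 0.01, 0, 0, 0.026], [0, 0.01, 0, 0, 0.026]]])

```text
clock: 18.55
tool_pos: [0.5504, -0.0721, 0.0883]
orientation: [-180.0, -0.0, -89.6]
force: [1.0, -1.0, 0.1]
opening: 0.026
gripper_force: 0.2
```

drive_effector(segments=[[[0, 0.01, 0, 0, 0.026], [0, 0.01, 0, 0, 0.026]]])

```text
clock: 18.8
tool_pos: [0.5499, -0.072, 0.0884]
orientation: [-179.9, 0.0, -89.6]
force: [2.9, -1.3, -0.8]
opening: 0.0261
gripper_force: 1.0
```

drive_effector(segments=[[[0, 0.01, 0, 0, 0.026], [0, 0.01, 0, 0, 0.026]]])

```text
clock: 19.05
tool_pos: [0.5494, -0.072, 0.0888]
orientation: [-179.9, 0.0, -89.6]
force: [5.2, -1.2, 0.3]
opening: 0.0259
gripper_force: 2.4
```

drive_effector(segments=[[[0, 0.01, 0, 0, 0.026], [0, 0.01, 0, 0, 0.026]]])

```text
clock: 19.3
tool_pos: [0.5491, -0.0719, 0.0891]
orientation: [-179.8, 0.0, -89.6]
force: [6.0, -1.9, 1.1]
opening: 0.0262
gripper_force: 3.1
```

Converted, -0.09 m is -0.9, -0.14 m is -1.4.

drive_effector(segments=[[[0, -0.04, 0, 0, 0.026], [0, -0.07, -0.15, 0, 0.026], [0, -0.07, -0.5, 0, 0.026], [-0.4, -0.07, -1, 0, 0.026], [-0.9, -0.07, -1.4, 0, 0.026], [-0.9, -0.07, -1.4, 0, 0.026], [-0.9, -0.07, -1.4, 0, 0.026]]])

```text
clock: 20.18
tool_pos: [0.5531, 0.0182, 0.2285]
orientation: [180.0, 0.0, -89.6]
force: [-0.2, 0.1, -0.5]
opening: 0.0258
gripper_force: 0.0
```

```bash
cat > seat.py <<'E'
from h import *
from hold import toplate
from plate import red
from plant import ctrl
import sys
np.set_printoptions(precision=1,suppress=True,linewidth=150)
s=snap(ctrl,"wrist");np.savez(f"pics/{sys.argv[1]}.npz",**s);cv2.imwrite(f"pics/{sys.argv[1]}.png",s["frame"][:,:,::-1])
Q=toplate(cloud(s,s["T"]));fr=s["frame"].astype(int);print(s["T"][:3,3]*1000)
m=(fr.max(2)<90)&(Q[...,2]>12)&(Q[...,2]<26)&(Q[...,0]>-15)&(Q[...,0]<35)&(Q[...,1]>-5)&(Q[...,1]<145);m[225:]=0
for a in range(0,140,10):
    k=m&(Q[...,1]>=a)&(Q[...,1]<a+10)
    if k.sum()>5:print(a,k.sum(),np.percentile(Q[k][:,0],[3,97]),np.median(Q[k][:,2]))
print("y",np.percentile(Q[m][:,1],[0.5,1,99,100]))
k,l,st,ce=cv2.connectedComponentsWithStats(red(s)[:220])
for i in range(1,k):
    q=Q[:220][l==i]
    if st[i,4]>40 and abs(q).max()<200: print("red",q.min(0),q.max(0))
E
python3 seat.py w9
```

```text
[553.1  18.2 228.5]
0 82 [ 1.7 16. ] 16.16733524549968
10 238 [ 0.3 16. ] 16.079497164393246
20 237 [ 0.3 15.9] 16.12103520832169
30 224 [ 0.2 16. ] 16.116727530221794
40 217 [-0.1 15.9] 16.19738525090419
50 217 [-0.1 15.9] 16.072580339789823
60 222 [-0.1 16. ] 16.254163058540385
70 193 [ 0.3 15.6] 16.181506341799505
80 185 [ 0.9 15.6] 16.0862545048029
90 187 [ 0.7 15.6] 16.157280719025714
100 184 [ 0.8 15.7] 16.220770337318875
110 175 [ 1.1 16.4] 14.551274481673394
120 84 [ 2.2 17.9] 14.566389457043119
y [  6.9   7.4 123.6 131.7]
red [-8.9 10.9  8.7] [-2.6 19.3 11.7]
red [-9.2 85.6  8.5] [-3.3 93.  11.9]
```

```bash
python3 - <<'E'
from h import *
from hold import toplate
np.set_printoptions(precision=1,suppress=True,linewidth=150)
s=dict(np.load("pics/w9.npz"));Q=toplate(cloud(s,s["T"]))
m=(Q[...,2]>9)&(Q[...,2]<26)&(Q[...,0]>-15)&(Q[...,0]<35);m[228:]=0
for a in range(108,146,2):
    k=m&(Q[...,1]>=a)&(Q[...,1]<a+2)
    if k.sum()>1:print(a,k.sum(),Q[k][:,0].min(),Q[k][:,0].max(),np.median(Q[k][:,2]),np.median(s["frame"][k],axis=0))
E
python3 go.py .545 .0155 .12 -89.6
```

```text
108 35 0.9400520275363631 15.733076893761314 16.25408433153395 [59. 57. 57.]
110 37 -0.12594859097751804 15.35635063278286 14.48417170676608 [63. 61. 60.]
112 39 -0.08977432182197526 16.2258225583765 14.568587311586745 [58. 55. 56.]
114 38 0.7315591430155542 16.796964220004323 14.299923594513661 [54. 53. 53.]
116 42 0.8464839592392549 16.83221975734882 14.744229202456793 [54.  52.  52.5]
118 33 1.845033000368325 17.522859897286718 14.418893520608927 [54. 53. 52.]
120 36 1.7727316324636835 17.745570267690848 14.605564022399737 [54.  52.5 52.5]
122 36 2.168459526978835 17.8974707631573 14.567407584366233 [64.5 61.5 58. ]
124 48 1.8909839308572756 20.1175199080293 17.539692209572735 [127.5 105.5  77.5]
126 34 2.9496590103826876 20.247610698637775 18.771099006131745 [200.  163.5  99.5]
128 37 2.8544883686360394 19.225347806910968 19.09660671546481 [194. 175. 105.]
130 39 2.8202605274367127 19.10714372376005 18.909701287861807 [192. 168. 103.]
132 33 2.815414283758622 19.428603498684065 18.977650364160912 [195. 167. 114.]
134 29 1.5179754512803163 15.858718248537272 18.96700826847992 [198. 164.  99.]
136 15 5.640172278058491 14.66485037128772 18.84463116545607 [195. 167. 104.]
delta [0.002  0.0077 0.1077] turn -0.05 dist 0.108 pos [0.5529 0.0176 0.2277] rpy [ 1.7989e+02 -1.0000e-02 -8.9650e+01] j [ 22.  10. -17.  -0. -63. -22.] op 0.0259 t 20.225
```

drive_effector(segments=[[[0.03, 0, 0.5, 0, 0.01], [0.03, 0, 1, 0, 0], [0.03, 0, 1.3, 0, 0], [0.03, 0, 1.42, 0, 0], [0.03, 0, 1.44, 0, 0], [0.03, 0, 1.44, 0, 0]]])

```text
clock: 20.98
tool_pos: [0.5545, 0.0149, 0.0851]
orientation: [-179.9, 0.0, -89.7]
force: [0.5, 0.2, 0.4]
opening: 0.0003
gripper_force: 0.0
```

drive_effector(segments=[[[0.02, 0, 0, 0, 0], [0.04, 0, 0, 0, 0], [0.06, 0, 0, 0, 0], [0.08, 0, 0, 0, 0], [0.09, 0, 0, 0, 0], [0.1, 0, 0, 0, 0]]])

```text
clock: 21.72
tool_pos: [0.5539, 0.0051, 0.0842]
orientation: [180.0, 0.0, -89.7]
force: [-0.6, 3.1, 2.5]
opening: 0.0002
gripper_force: 1.3
```

```bash
python3 go.py .5538 .0033 .0845 -89.6
```

```text
delta [ 0.0018  0.0001 -0.0003] turn -0.06 dist 0.002 pos [0.5539 0.0051 0.0842] rpy [ 1.800e+02  1.000e-02 -8.966e+01] j [ 21.  19. -27.  -0. -44. -20.] op 0.0002 t 21.725
```

Force 3 N suggests it's sliding. I'll continue until it jumps.

drive_effector(segments=[[[0.01, 0, 0, 0, 0], [0.01, 0, 0, 0, 0]]])

```text
clock: 21.98
tool_pos: [0.5539, 0.0041, 0.0842]
orientation: [180.0, 0.0, -89.7]
force: [-0.8, 2.7, 0.9]
opening: 0.0003
gripper_force: 1.1
```

drive_effector(segments=[[[0.01, 0, 0, 0, 0], [0.01, 0, 0, 0, 0]]])

```text
clock: 22.22
tool_pos: [0.5539, 0.003, 0.0843]
orientation: [-180.0, 0.0, -89.6]
force: [0.6, 1.9, -0.3]
opening: 0.0008
gripper_force: 1.1
```

drive_effector(segments=[[[0.01, 0, 0, 0, 0], [0.01, 0, 0, 0, 0]]])

```text
clock: 22.48
tool_pos: [0.5539, 0.0019, 0.0842]
orientation: [180.0, -0.0, -89.7]
force: [-0.0, 2.5, -0.2]
opening: 0.0007
gripper_force: 1.0
```

drive_effector(segments=[[[0.01, 0, 0, 0, 0], [0.01, 0, 0, 0, 0]]])

```text
clock: 22.72
tool_pos: [0.5539, 0.0009, 0.0843]
orientation: [180.0, -0.0, -89.7]
force: [-0.6, 2.2, 0.2]
opening: 0.0008
gripper_force: 1.0
```

drive_effector(segments=[[[0.01, 0, 0, 0, 0], [0.01, 0, 0, 0, 0]]])

```text
clock: 22.98
tool_pos: [0.5539, -0.0001, 0.0843]
orientation: [180.0, -0.0, -89.7]
force: [-0.3, 1.8, -0.5]
opening: -0.0002
gripper_force: 1.0
```

Converted, -0.144 m is -1.44, -0.1 m is -1.

drive_effector(segments=[[[-0.05, 0, 0, 0, 0], [-0.12, 0, -0.4, 0, 0], [-0.18, 0, -1, 0, 0], [-0.22, 0, -1.44, 0, 0], [-0.22, 0, -1.44, 0, 0], [-0.22, 0, -1.44, 0, 0]]])

```text
clock: 23.72
tool_pos: [0.5534, 0.022, 0.2279]
orientation: [180.0, 0.0, -89.7]
force: [0.0, -0.1, -0.5]
opening: 0.0002
gripper_force: 0.0
```

```bash
python3 seat.py w10
```

```text
[553.4  22.  227.9]
0 224 [ 0.9 16. ] 16.07250019350682
10 236 [ 0.8 16.1] 16.18497883795867
20 230 [ 0.7 16. ] 16.11147727483789
30 225 [ 0.5 15.8] 16.075183405380383
40 220 [ 0.5 15.9] 16.209628860723555
50 207 [ 0.5 15.6] 16.287371025545777
60 210 [ 0.5 15.8] 16.361000044500372
70 214 [ 0.4 15.7] 16.195664703594435
80 195 [ 0.2 15.8] 16.13483611377715
90 193 [-0.1 15.9] 16.08994733838506
100 183 [ 0.6 15.7] 15.111938074463419
110 164 [ 2.1 17.7] 14.744890802946012
120 12 [ 2.  19.9] 13.713057975803197
y [  1.3   1.8 118.5 126.1]
red [ 0.4 -5.8  7.8] [20.2  0.3 16.4]
red [-8.8 10.9  8.4] [-2.5 19.  11.8]
red [-9.7 85.7  8.9] [-2.5 93.1 11.8]
```

Converted, 0.144 m is 1.44, 0.142 m is 1.42.

drive_effector(segments=[[[0, 0, 0.5, 0, 0], [0, 0, 1, 0, 0], [0.08, 0, 1.3, 0, 0], [0.14, 0, 1.42, 0, 0], [0.18, 0, 1.44, 0, 0], [0.21, 0, 1.44, 0, 0], [0.225, 0, 1.44, 0, 0], [0.23, 0, 1.44, 0, 0]]])

```text
clock: 24.78
tool_pos: [0.5545, -0.0007, 0.0852]
orientation: [-179.9, 0.0, -89.7]
force: [-2.2, 2.1, 1.6]
opening: 0.0005
gripper_force: 1.1
```

drive_effector(segments=[[[0.01, 0, 0, 0, 0], [0.01, 0, 0, 0, 0]]])

```text
clock: 25.02
tool_pos: [0.5545, -0.001, 0.0851]
orientation: [-179.9, 0.1, -89.6]
force: [-0.6, 6.1, 3.7]
opening: 0.0005
gripper_force: 3.7
```

drive_effector(segments=[[[0.01, 0, 0, 0, 0], [0.01, 0, 0, 0, 0]]])

```text
clock: 25.28
tool_pos: [0.5546, -0.0012, 0.0851]
orientation: [-179.9, 0.1, -89.6]
force: [-3.7, 11.2, 4.6]
opening: 0.0002
gripper_force: 6.0
```

Converted, -0.003 m is -0.03, 0.084 m is 0.84.

drive_effector(segments=[[[-0.06, 0, 0, 0, 0], [-0.1, 0, -0.3, 0, 0.02], [0.2, -0.03, -0.6, 0, 0.034], [0.5, -0.03, -0.6, 0, 0.034], [0.84, -0.03, -0.5, 0, 0.034], [0.84, -0.03, -0.4, 0, 0.034], [0.84, -0.03, -0.4, 0, 0.034], [0.84, -0.03, -0.4, 0, 0.034]]])

```text
clock: 26.28
tool_pos: [0.5577, -0.0865, 0.1245]
orientation: [-180.0, -0.0, -89.6]
force: [-0.0, 1.5, -0.6]
opening: 0.0337
gripper_force: 0.0
```

```bash
python3 go.py .557 -.0867 .0912 -89.6
```

```text
delta [0.0002 0.0007 0.0333] turn 0.0 dist 0.033 pos [ 0.5577 -0.0865  0.1245] rpy [-1.80e+02 -1.00e-02 -8.96e+01] j [ 11.  17. -23.   0. -50. -11.] op 0.0337 t 26.275
```

Converted, 0.036 m is 0.36, 0.035 m is 0.35.

drive_effector(segments=[[[0, 0, 0.2, 0, 0.034], [0, 0, 0.32, 0, 0.034], [0, 0.02, 0.33, 0, 0.034], [0, 0.04, 0.34, 0, 0.034], [0, 0.06, 0.35, 0, 0.034], [0, 0.08, 0.36, 0, 0.034], [0, 0.1, 0.36, 0, 0.034]]])

```text
clock: 27.15
tool_pos: [0.5474, -0.0871, 0.0884]
orientation: [-180.0, 0.0, -89.7]
force: [-0.2, 0.4, 0.2]
opening: 0.0337
gripper_force: 0.0
```

drive_effector(segments=[[[0, 0.01, 0, 0, 0.034], [0, 0.015, 0, 0, 0.034]]])

```text
clock: 27.4
tool_pos: [0.5463, -0.087, 0.0884]
orientation: [-180.0, 0.0, -89.6]
force: [1.2, 0.4, 0.4]
opening: 0.0337
gripper_force: 0.5
```

drive_effector(segments=[[[0, 0.01, 0, 0, 0.034], [0, 0.015, 0, 0, 0.034]]])

```text
clock: 27.65
tool_pos: [0.5457, -0.087, 0.0887]
orientation: [-179.9, -0.0, -89.6]
force: [3.8, -0.9, -0.1]
opening: 0.0342
gripper_force: 2.1
```

drive_effector(segments=[[[0, 0.01, 0, 0, 0.034], [0, 0.015, 0, 0, 0.034]]])

```text
clock: 27.9
tool_pos: [0.5452, -0.087, 0.0893]
orientation: [-179.8, -0.0, -89.6]
force: [6.0, -1.5, 0.5]
opening: 0.0341
gripper_force: 3.3
```

drive_effector(segments=[[[0, -0.04, 0, 0, 0.034], [0, -0.1, -0.1, 0, 0.034], [0, -0.1, -0.5, 0, 0.034], [-0.5, -0.07, -1, 0, 0.034], [-1.1, -0.07, -1.4, 0, 0.034], [-1.1, -0.07, -1.4, 0, 0.034], [-1.1, -0.07, -1.4, 0, 0.034]]])

```text
clock: 28.78
tool_pos: [0.5492, 0.0238, 0.2289]
orientation: [-180.0, 0.0, -89.6]
force: [-0.4, 0.2, -0.2]
opening: 0.0337
gripper_force: 0.0
```

```bash
python3 seat.py w11
```

```text
[549.2  23.8 228.9]
0 233 [ 0.9 16.1] 16.11846995021033
10 239 [ 0.4 15.9] 16.148690104217863
20 234 [ 0.1 15.8] 16.02182215477155
30 233 [ 0.2 15.9] 16.14644869570913
40 223 [ 0.1 15.9] 16.159815803665165
50 213 [ 0.2 15.8] 16.253946944305017
60 210 [-0.1 15.8] 16.15188484034806
70 216 [-0.  15.6] 16.218848108206775
80 198 [-0.2 15.5] 16.050882199509292
90 191 [-0.1 15.6] 16.14630217527977
100 180 [ 1.1 15.8] 15.28774397750956
110 154 [ 2.  17.4] 14.690607154997673
120 10 [ 2.1 20.4] 14.951589195596767
y [  0.8   1.3 117.7 125.1]
red [-8.9 85.7  8.8] [-3.2 93.1 11.6]
```

View pics/w11.png

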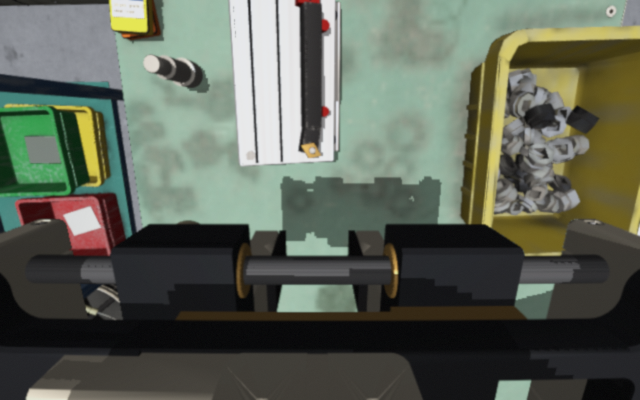

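The last picture shows the new holder against both pins, at (325,25) and (325,112). Its butt is on the end block at about (308,3), the insert points away from the block at (311,150), and the gripper is clear.

```bash
python3 -c "
from plant import ctrl
print(ctrl.close_job())"
```

```text
the job is handed in; nothing more can be done
None
```

The holders are swapped and the job was handed in at about 29 s. The finished holder lies level across both blades of the rest, about 2 mm off centre. The new one is flat on the plate, pushed against both pins and the end block with its insert pointing away from the block. I didn't touch the bottle, shaft, tape measure or screwdriver, and the hand-in gave no verdict.

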